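# Hold the spring collar on the spindle's flat

### The arm

A 6-joint arm with a two-finger parallel gripper is mounted at the origin on the work surface. World frame = base frame: x ahead of the robot, y to its left, z up, the work surface at z = 0. Lengths are in m, angles in rad, forces in N, time in s.
With the tool pointing down it reaches from about 0.275 to 0.75 m from the base axis. Payload 10.2 kg.
Tool frame: the origin (TCP) lies midway between the tips of the shut fingers; the grasp point (between the pads) lies 19 mm behind it (env.hold_point_z is the distance from the TCP to the grasp point, in m); x points along the fingers, z is the direction in which the jaws open and shut, and the axes are right-handed (so a half turn about x gives the same grasp; the last joint's range is limited). The gripper opens to 85 mm and grips with 20 to 120 N. Pads are 22 mm wide; open, the fingers measure 114 mm over their backs; the gripper's body (76 mm by 85 mm) begins 54 mm behind the grasp point. The pads swing forward as they close: fully open they stand 13 mm farther back than shut.
Start: joints at [0.962, 0.313, 1.498, -0, 1.331, -0.223], TCP at [0.198, 0.486, 0.231] pointing down, gripper open.
Joint ranges: [-2.94, 2.94], [-0.97, 2.17], [0.19, 2.56], [-1.23, 4.37], [0.02, 3.11], [-2.88, 2.88]. Speed limits (rad/s): [2.39, 2.39, 3.01, 3.14, 3.14, 3.14].

### API

Orientations are given as a unit quaternion [x, y, z, w].
In Python, from bench import env, kinematics, monitor, eyes, job gives the robot as it stands. The module is installed in compiled form; this text tells all that it offers. Calls block until the motion is done:
- env.reach(position, orientation): joint-space move of the TCP to a pose.
- env.movel(position, velocity=0.15, frame=None, guard=None): straight line of the TCP; frame=None keeps the orientation; velocity is the mean speed in m/s. With guard (N) it stops when the force on the tool has changed by that much, and returns True; else False.
- env.set_joints(angles): joint-space move.
- env.release() and env.close_gripper(effort=None): open the fingers fully, or close them until they stop; effort is the grip in N (None keeps the last).
- env.hold(seconds).
- kinematics.ik(position, orientation): joint angles nearest the present ones, or None.
- monitor.sense(): the state.
- eyes.grab_frame(name): name is "scene" or "top" or "wrist"; returns a dict with "frame" (480x640x3 uint8, red, green, blue), "mtx" (3x3 intrinsics, pixels), "view" (4x4, takes a point from world to camera coordinates). Camera axes: x right, y down, z forward; pixel columns grow to the right and rows downward; lengths in m; the calibration is good to about 2 mm. A picture is of the moment at which its call begins. There is no depth.
A pose or a line that the arm cannot do raises env.MotionError and nothing moves.
- job.hand_in(): hands the job in, once; it reports no verdict.
The state is a dict: "clock": time; "joints": joint angles; "qvel": joint speeds; "joint_efforts": joint torques, N m; "position": TCP position; "ee_rot": TCP orientation; "contact_force": force on the tool from outside, world axes, zero at the start; "ft_torque": the same for the moment, N m; "finger_gap": opening from 0.0 (shut) to 1.0 (fully open).
Only numpy, scipy, OpenCV 4.12 (cv2) and the standard library are available. Lean on these libraries where they do the work, as an engineer would, in place of code of your own. Each camera call takes 0.05 s, during which the arm holds its last target. There are 200 camera calls.

### The job

This revolving earring stand is being put together: first feel for the flat on the bare spindle with your fingers and turn the spindle until the flat faces the key slot in the bearing cup's rim. Then take the steel collar from the tray, slide it down over the spindle with its set screw squarely over the flat, press it down until the spring washer under it is fully down, and finish while still holding it there so that the screw can be tightened. Leave the other things on the table where they are.

Things in the scene. Friction and masses are not known exactly. Their poses are not given: they have to be found in the camera images.
- stand: fixed foot of a revolving stand: wooden disc 170 mm across, 18 mm high, and on it a dark bearing cup 72 mm across. Its raised aluminium rim is 62 mm across inside, its top 54 mm above the table, the cup's floor 40 mm. Origin: centre of the underside, on the spindle's axis; z up. Its -x axis points to the key slot.
- key_slot (a point): middle of the key slot, the only gap in the cup's rim, 18 mm wide, through which a hex key reaches the screw; 33.5 mm from the spindle's axis, at the height of the rim's top, 54 mm above the table
- spindle: bare upright steel spindle in the cup's middle, 20 mm diameter, its end (2.5 mm chamfer) 98 mm above the table. It turns without end, both ways, with a little friction (0.03 N m) and stays where it is left. Origin on its axis at table height, z up. Its one milled flat looks along its own -x axis; a red paint mark runs from the centre of its end to the flat and down it.
- flat (a point): middle of the flat, 6.5 mm from the axis, 72 mm above the table. The flat runs along the whole visible spindle: it is 16.5 mm thick across the flat, not 20, so fingers closing on flat and round feel it and pull it square; the middle of that thickness is 1.75 mm off the axis, away from the flat
- spring_washer (a joint): brass thrust washer on a wave spring, round the spindle inside the cup, 40 mm across: 0 m raised (its top 50 mm above the table), 0.006 m fully down on its stop (its top 44 mm above the table). The spring pushes up with 2 N when raised and 8 N when fully down.
- collar: steel shaft collar, 44 mm outside, 22 mm bore, 30 mm tall, 0.2 to 0.33 kg, standing in the tray, bore upright. Origin: centre of its underside; z up. Set screw on its own -x side, near the underside, backed off: it slides on the spindle at any angle. It goes on this way up; grip its smooth upper half. Fully home, its underside is 44 mm and its top 74 mm above the table.
- set_screw (a point): outer end of the collar's brass set-screw head (7.6 mm across), 28 mm from the collar's axis, 8 mm above its underside
- tray: fixed dark wooden parts tray with a wine-red bottom, 170 x 240 mm, rim 16 mm high; its floor is 6 mm above the table. Origin: centre of the underside. The collar stands in its own +y half, the other small parts lie in its own -y half.
- hex_key: black steel L-shaped hex key of 5 mm rod, 95 x 31 mm, lying in the tray; bystander
- sleeve: plain brass spacer ring, 34 mm outside, 10 mm tall, no screw, lying in the tray; bystander, not the collar
- finial: turned wooden finial, 34 mm wide, 46 mm tall, standing on the table; bystander
- bangle_a: silver bangle, 66 mm outside, 8 mm tall, lying on the table; bystander
- bangle_b: silver bangle, 66 mm outside, 8 mm tall, lying on the table; bystander
- ring_box: wine-red ring box, 51 x 51 x 38 mm, on the table; bystander
- screwdriver: screwdriver, 170 mm long, lying on the table beyond the working area; bystander
- dish: small white bowl, 80 mm wide, 30 mm tall, on the table; bystander

How it is judged:
On the way, in this order (a step that is already met when the one before it is completed fails the run):
1. the bare spindle's flat faces the key slot (within 0.2 rad) (angle between the x axis of spindle and the x axis of stand, either way round below 0.2 rad and x of flat in the frame of stand below 0 m and horizontal distance between collar and spindle above 0.05 m), for 0.3 s.
2. the collar is on the spindle, at least 20 mm down from its end (horizontal distance between collar and spindle below 0.003 m and z of collar in the frame of stand below 0.078 m), for 0.1 s.
At the end, for the whole second after the job is handed in: the flat faces the key slot within 0.2 rad, the collar is on the spindle, screw end down, its set screw over the flat within 0.25 rad, the spring washer is pressed down at least 5 of its 6 mm, and the fingers are still holding the collar there, at rest (angle between the x axis of spindle and the x axis of stand, either way round below 0.2 rad and x of flat in the frame of stand below 0 m and horizontal distance between collar and spindle below 0.003 m and angle between the x axis of collar and the x axis of spindle, either way round below 0.25 rad and x of set_screw in the frame of spindle below -0.02 m and angle between collar's own z axis and vertical below 0.1 rad and z of set_screw in the frame of stand below 0.058 m and value of joint spring_washer above 0.005 m and contact force between the fingers and collar above 2 N and linear speed of collar below 0.02 m/s); the arm keeps its last pose, push and grip.
It fails at once if a bystander is moved by more than 30 mm (distance of any of hex_key, sleeve, finial, bangle_a, bangle_b, ring_box, screwdriver, dish from where it was at the start of the episode above 0.03 m).
It also fails if it takes over 72 s, if anything falls off the work surface, if the arm or the gripper's body presses on something with over 40 N, if the wrist force passes 120 N, or if a joint passes its speed limit or range.

## Working session

There is one attempt and no reset: what is moved stays moved. The work goes in short steps, each a Python script; the robot and the scene stay as the last script left them, time stands still between calls to the robot, and variables do not carry over. Pictures are saved under pics/ and viewed, about 8 in all and at most 12, crops included, and the job is handed in when it is done.

```bash
mkdir -p pics; python3 - <<'E'
from bench import env, kinematics, monitor, eyes, job
import cv2,numpy as np
for n in ("top","scene"):
    f=eyes.grab_frame(n); cv2.imwrite(f"pics/{n}0.png",f["frame"][:,:,::-1]); np.savez(f"pics/{n}0.npz",**f)
    print(n,f["mtx"].tolist(),np.round(f["view"],4).tolist())
s=monitor.sense(); print(s, env.hold_point_z)
E
```

```text
top [[460.5525188873761, 0.0, 311.22177509413507], [0.0, 460.5525188873761, 234.6295427325], [0.0, 0.0, 1.0]] [[0.0194, -0.9998, -0.0003, -0.0372], [-0.9977, -0.0193, -0.0652, 0.5465], [0.0652, 0.0015, -0.9979, 1.3001], [0.0, 0.0, 0.0, 1.0]]
scene [[588.8984712622239, 0.0, 324.4108156250306], [0.0, 588.8984712622239, 241.23759293169854], [0.0, 0.0, 1.0]] [[0.6657, 0.7461, -0.0136, -0.3285], [0.552, -0.5046, -0.6638, -0.2431], [-0.5021, 0.4344, -0.7478, 1.7889], [0.0, 0.0, 0.0, 1.0]]
{'clock': 0.1, 'joints': array([ 9.61632793e-01,  3.13413516e-01,  1.49832600e+00,  3.41845159e-06,
        1.33102524e+00, -2.23396333e-01]), 'qvel': array([ 0.00162184, -0.00201767, -0.00125484,  0.00066504,  0.00075446,
       -0.00033974]), 'joint_efforts': array([ 3.17573657e-03, -4.12904835e+01, -2.60142875e+01, -1.33938324e-04,
        3.09826639e-03,  8.00057160e-05]), 'position': array([0.19742016, 0.48622746, 0.23079557]), 'ee_rot': array([-0.39503098,  0.58695966,  0.39473415,  0.58618584]), 'contact_force': array([-0.43779852, -0.1466321 ,  0.36793412]), 'ft_torque': array([ 0.00236373, -0.01845625,  0.00071876]), 'finger_gap': 1.0008850183779199} 0.0187
```

View pics/top0.png

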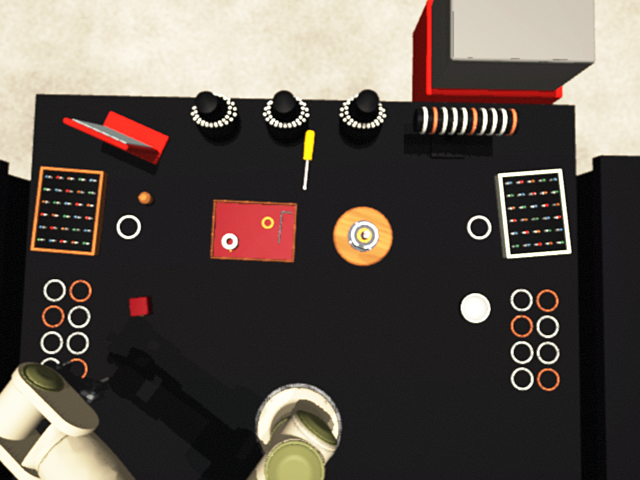

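View pics/scene0.png

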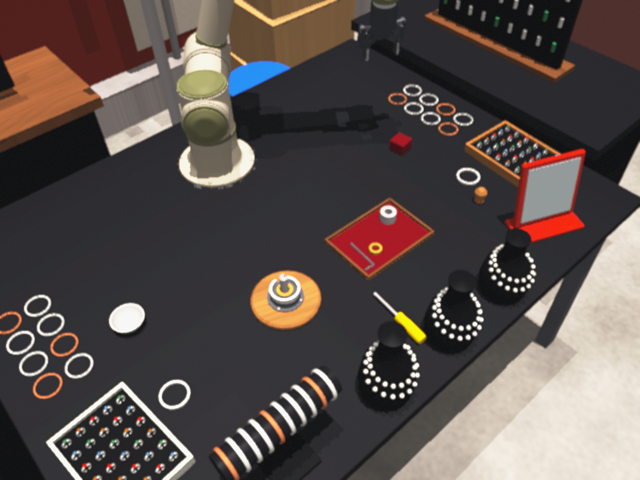

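Top view: collar about (229,241), sleeve (267,222), stand centre (363,236). Next I take close wrist views over the stand and the collar.

```bash
cat > h.py <<'E'
from bench import env, kinematics, monitor, eyes, job
import cv2,numpy as np
from scipy.spatial.transform import Rotation as R
def q(a):  # tool down, jaws opening along world angle a
    x=np.array([0,0,-1.]);z=np.array([np.cos(a),np.sin(a),0]);y=np.cross(z,x)
    return R.from_matrix(np.c_[x,y,z]).as_quat()
def ray(f,u,v,z):
    V=f["view"];c=-V[:3,:3].T@V[:3,3];d=V[:3,:3].T@np.linalg.inv(f["mtx"])@np.array([u,v,1.])
    return c+d*(z-c[2])/d[2]
def proj(f,p):
    c=f["view"]@np.r_[p,1];m=f["mtx"]@c[:3];return m[:2]/m[2]
def snap(n,name,crop=None,scale=1):
    f=eyes.grab_frame(n);np.savez(f"pics/{name}.npz",**f)
    cv2.imwrite(f"pics/{name}.png",f["frame"][:,:,::-1]);return f
def load(name): return dict(np.load(f"pics/{name}.npz"))
def yaw(): # jaw direction angle
    z=R.from_quat(monitor.sense()["ee_rot"]).apply([0,0,1]);return np.arctan2(z[1],z[0])
E
python3 - <<'E'
from h import *
f=load("top0")
S=ray(f,363,235,.054);C=ray(f,229,241,.036)
print(S,C,yaw())
for nm,P in (("wc",C),("ws",S)):
    best=None
    for a in np.arange(-np.pi,np.pi,np.pi/4):
        j=kinematics.ik([P[0],P[1],.26],q(a))
        if j is not None: print(nm,round(a,2),np.round(j,2))
    a0=yaw()
    # jaws along radial direction +90: keep j6 near 0
    a=np.arctan2(P[1],P[0])+np.pi/2
    j=kinematics.ik([P[0]-.04,P[1],.28],q(a));print(a,j)
    env.reach([P[0]-.04,P[1],.28],q(a))
    g=snap("wrist",nm);print(np.round(g["view"],3).tolist(),g["mtx"][0,0],proj(g,P))
print(monitor.sense()["clock"])
A=cv2.imread("pics/wc.png");B=cv2.imread("pics/ws.png")
cv2.imwrite("pics/both.png",cv2.resize(np.vstack([A,B])[:, :],(560,840))[:, :]) 
cv2.imwrite("pics/both.png",cv2.resize(np.hstack([A,B]),(800,300)))
E
```

```text
[ 0.54647628 -0.17071509  0.054     ] [0.52340088 0.20484095 0.036     ] 1.1850284628717123
wc -2.36 [0.16 0.38 1.33 0.   1.43 2.52]
wc -1.57 [ 0.16  0.38  1.33 -0.    1.43  1.74]
wc -0.79 [ 0.16  0.38  1.33 -0.    1.43  0.95]
wc 0.0 [ 0.16  0.38  1.33 -0.    1.43  0.16]
wc 0.79 [ 0.16  0.38  1.33 -0.    1.43 -0.62]
wc 1.57 [ 0.16  0.38  1.33 -0.    1.43 -1.41]
wc 2.36 [ 0.16  0.38  1.33  0.    1.43 -2.19]
1.9438369129483433 [ 1.77438900e-01  2.82310662e-01  1.41161698e+00 -4.44089210e-16
  1.44766501e+00 -1.76639801e+00]
[[-0.364, 0.931, 0.001, -0.015], [0.899, 0.351, 0.261, -0.554], [0.243, 0.096, -0.965, 0.289], [0.0, 0.0, 0.0, 1.0]] 362.5356220840141 [305.13305701 237.27265304]
ws -3.14 [-0.51  0.4   1.3  -0.    1.44  2.63]
ws -2.36 [-0.51  0.4   1.3  -0.    1.44  1.85]
ws -1.57 [-0.51  0.4   1.3  -0.    1.44  1.06]
ws -0.79 [-0.51  0.4   1.3  -0.    1.44  0.28]
ws 0.0 [-0.51  0.4   1.3  -0.    1.44 -0.51]
ws 0.79 [-0.51  0.4   1.3  -0.    1.44 -1.29]
ws 1.57 [-0.51  0.4   1.3  -0.    1.44 -2.08]
ws 2.36 [-0.51  0.4   1.3  -0.    1.44 -2.86]
1.268009397761035 [-5.44456839e-01  3.03952196e-01  1.38293825e+00 -4.44089210e-16
  1.45470221e+00 -1.81246624e+00]
[[0.297, 0.955, 0.001, 0.011], [0.922, -0.287, 0.261, -0.563], [0.249, -0.076, -0.965, 0.286], [0.0, 0.0, 0.0, 1.0]] 362.5356220840141 [328.68274486 242.25927443]
3.1083
```

View pics/both.png

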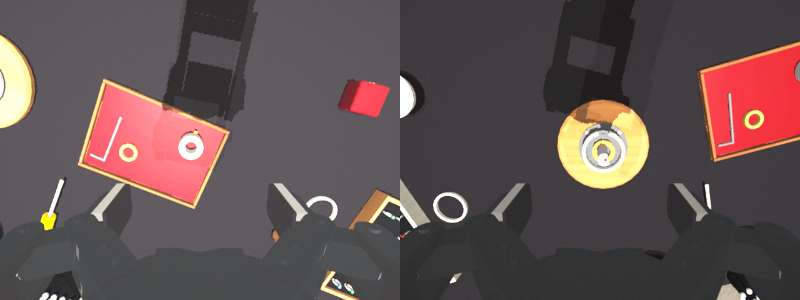

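Half-scale views: collar at (190,146) in the left panel, with a brass screw bump near (195,132); stand at (603,150) in the right panel. I enlarge both.

```bash
python3 - <<'E'
from h import *
A=cv2.imread("pics/wc.png")[185:285,254:354];B=cv2.imread("pics/ws.png")[190:290,275:375]
cv2.imwrite("pics/z1.png",np.hstack([cv2.resize(x,(400,400),interpolation=cv2.INTER_CUBIC) for x in (A,B)]))
E
```

```text
(no output)
```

View pics/z1.png

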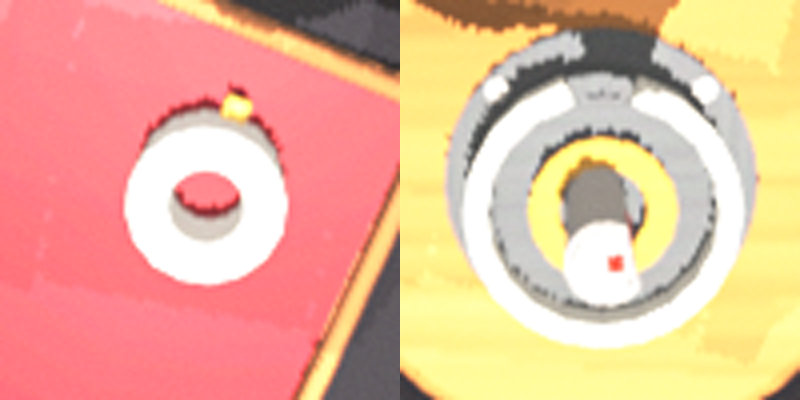

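Collar: top centre (206,204), screw (237,106) in the zoom. Stand: slot at (605,90), spindle end about (605,263), and the flat faces image-right. Now converting these to world coordinates, using contours for the ellipses.

```bash
python3 - <<'E'
from h import *
f=load("wc");g=load("ws")
z1=lambda u,v:(254+u/4-.375,185+v/4-.375); z2=lambda u,v:(275+(u-400)/4-.375,190+v/4-.375)
C=ray(f,*z1(206,204),.036); s=ray(f,*z1(237,106),.014)
d=s-C;print("collar",C,"screw r",np.hypot(d[0],d[1]),"ang",np.arctan2(d[1],d[0]))
# white blob check
for nm,F,c in(("wc",f,z1(206,204)),("ws",g,z2(605,250))):
    m=(F["frame"].min(2)>215).astype(np.uint8)
    cs,_=cv2.findContours(m,cv2.RETR_EXTERNAL,cv2.CHAIN_APPROX_NONE)
    for k in cs:
        if len(k)>15:
            e=cv2.fitEllipse(cv2.convexHull(k))
            if np.hypot(e[0][0]-c[0],e[0][1]-c[1])<15: print(nm,e,cv2.contourArea(k),[ray(F,*e[0],z)[:2] for z in(.036,.054,.098)])
sl=ray(g,*z2(605,90),.054)
S=ray(g,*z2(606,263),.098)
red=ray(g,*z2(616,263),.098)
a=ray(g,*z2(631,228),.098);b=ray(g,*z2(637,292),.098)
print("slot",sl,"spindle",S,"d",sl-S,np.arctan2(*(sl-S)[1::-1]),np.hypot(*(sl-S)[:2]))
print("edge dir",np.arctan2(*(b-a)[1::-1]),np.hypot(*(b-a)[:2]),"red",red-S)
# wood disc
hsv=cv2.cvtColor(g["frame"],cv2.COLOR_RGB2HSV);m=((hsv[...,0]>8)&(hsv[...,0]<32)&(hsv[...,1]>70)).astype(np.uint8);m[:, :240]=0;m[:,400:]=0
k=max(cv2.findContours(m,cv2.RETR_EXTERNAL,cv2.CHAIN_APPROX_NONE)[0],key=cv2.contourArea)
e=cv2.fitEllipse(cv2.convexHull(k));print("wood",e,ray(g,*e[0],.018))
E
```

```text
collar [0.52164557 0.20416484 0.036     ] screw r 0.024713241884569474 ang -3.112640393300891
wc ((305.0379333496094, 235.7699432373047), (39.44953155517578, 40.12484359741211), 99.96381378173828) 1196.0 [array([0.52183506, 0.20413402]), array([0.51721598, 0.20306289]), array([0.5059249 , 0.20044455])]
ws ((325.51263427734375, 255.6925048828125), (20.13154411315918, 21.033185958862305), 172.19593811035156) 281.5 [array([ 0.56534716, -0.17962753]), array([ 0.55973249, -0.17827764]), array([ 0.54600775, -0.1749779 ])]
ws ((325.3282165527344, 242.7776336669922), (67.09354400634766, 70.58271026611328), 86.66297912597656) 1014.5 [array([ 0.55090859, -0.17542461]), array([ 0.54596486, -0.17427001]), array([ 0.53388016, -0.17144768])]
slot [ 0.51463139 -0.16408844  0.054     ] spindle [ 0.54587957 -0.174336    0.098     ] d [-0.03124818  0.01024756 -0.044     ] 2.8247029370507533 0.032885577962209075
edge dir -0.20227457467896 0.01585255747553812 red [0.0007003  0.00224629 0.        ]
wood ((324.7582702636719, 230.1126708984375), (143.49148559570312, 146.85581970214844), 83.74822998046875) [ 0.5411826  -0.17277519  0.018     ]
```

```bash
python3 - <<'E'
from h import *
S=np.array([.546,-.1743]);a=-1.82
u=S/np.linalg.norm(S)
v=np.array([np.cos(a+np.pi/2),np.sin(a+np.pi/2)]) 
g0=load("ws")
env.reach([*(S+.065*u),.19],q(a))
g=snap("wrist","ws2")
p=proj(g,[*S,.098]);print(p,proj(g,[*S,.054]))
cx,cy=np.clip(p.astype(int),70,[569,409]);print(cx,cy)
cv2.imwrite("pics/z2.png",cv2.resize(cv2.imread("pics/ws2.png")[cy-70:cy+70,cx-70:cx+70],(560,560),interpolation=cv2.INTER_CUBIC))
E
```

```text
[313.38320377 330.04174018] [314.15699009 303.68754136]
313 330
```

View pics/z2.png

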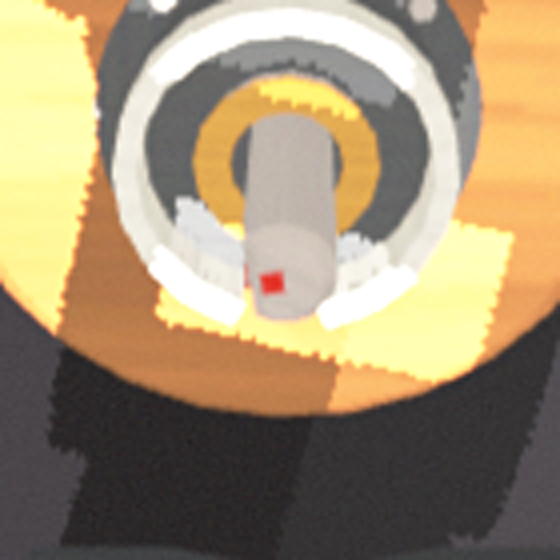

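Close view: spindle end centre about (283,278), red mark to the left at (272,282), slot gap at about (281,318). This agrees with the first estimate, so I grip the spindle across the flat.

```bash
python3 - <<'E'
from h import *
g=load("ws2")
sl=ray(g,243+281/4-.375,260+318/4-.375,.054);S=np.array([.546,-.1743]);d=sl[:2]-S
print("slot",sl,np.arctan2(d[1],d[0]),np.hypot(*d))
phi=1.32;n=np.array([np.cos(phi),np.sin(phi)]);a=phi-np.pi
p=S-.00175*n
env.reach([*p,.15],q(a)); 
print(env.movel([*p,.070],velocity=.06,guard=10))
s=monitor.sense();print(s["contact_force"],s["finger_gap"])
env.close_gripper(20);env.hold(.3)
s=monitor.sense();print(s["contact_force"],s["ft_torque"],s["finger_gap"],s["finger_gap"]*85,s["position"]-[*p,.07],yaw(),a,s["clock"])
E
```

```text
slot [ 0.51409865 -0.16492019  0.054     ] 2.855625972421277 0.033251726716118826
False
[-0.14608861  0.30594165 -0.01204421] 1.002266556656823
[1.305777   2.89560461 1.48760555] [ 0.56062187 -0.19357639  0.00318173] 0.19436183074239496 16.52075561310357 [0.00014106 0.00015042 0.00010314] -1.8216023527499594 -1.821592653589793 8.625
```

Gap is 16.5 mm, so the fingers are on flat and round, squared. Now turning the flat to the slot (mean 2.84 rad).

```bash
python3 - <<'E'
from h import *
S=np.array([.546,-.1743])
for phi in np.linspace(1.32,2.84,9)[1:]:
    n=np.array([np.cos(phi),np.sin(phi)]);p=S-.00175*n
    env.movel([*p,.07],velocity=.02,frame=q(phi-np.pi)) 
    s=monitor.sense();print(round(phi,2),np.round(s["contact_force"],1),round(s["finger_gap"]*85,2),np.round(s["ft_torque"],2),round(s["clock"],1),yaw()+np.pi)
E
```

```text
1.51 [1.6 4.2 3. ] 16.63 [ 0.73 -0.17  0.04] 9.0 1.5068572948832635
1.7 [0.4 4.6 4. ] 15.9 [ 0.85 -0.16  0.  ] 9.3 1.6974713811949798
1.89 [0.5 5.1 4.1] 16.59 [ 0.86 -0.07 -0.01] 9.7 1.8875048475875118
2.08 [1.  4.3 4.1] 16.22 [ 0.81 -0.    0.07] 10.0 2.0775509638681333
2.27 [-0.6  5.8  5.1] 16.22 [0.88 0.1  0.  ] 10.3 2.267576915725978
2.46 [-1.2  5.6  3.2] 16.02 [ 0.84  0.15 -0.01] 10.7 2.457567175782147
2.65 [-2.4  5.   5.3] 16.09 [0.75 0.25 0.03] 11.0 2.6476152178364627
2.84 [-1.4  4.4  5.8] 16.4 [0.77 0.36 0.01] 11.4 2.837584255349731
```

```bash
python3 - <<'E'
from h import *
S=np.array([.546,-.1743]);phi=2.84;n=np.array([np.cos(phi),np.sin(phi)])
env.hold(.3);env.release();env.hold(.2);s0=monitor.sense()["contact_force"]
# recentring test by touch along the jaw
for d in (0,.001):
    env.movel([*(S-.00175*n+d*n),.07],velocity=.02)
    env.close_gripper(20);env.hold(.3);s=monitor.sense()
    print(d,"f along n",(s["contact_force"]-s0)[:2]@n,s["finger_gap"]*85);env.release();env.hold(.1)
env.movel([*(S-.00175*n),.15],velocity=.1)
a=1.268;u=S/np.linalg.norm(S)
env.reach([*(S-.065*u),.19],q(a))
g=snap("wrist","ws3");p=proj(g,[*S,.098]);print(p,monitor.sense()["clock"])
cx,cy=np.clip(p.astype(int),70,[569,409]);print(cx,cy)
cv2.imwrite("pics/z3.png",cv2.resize(cv2.imread("pics/ws3.png")[cy-70:cy+70,cx-70:cx+70],(560,560),interpolation=cv2.INTER_CUBIC))
E
```

```text
0 f along n 5.33688627953418 16.09177017546838
0.001 f along n -6.280336622817607 15.87990261102823
[318.1566386  328.44888449] 18.8667
318 328
```

View pics/z3.png

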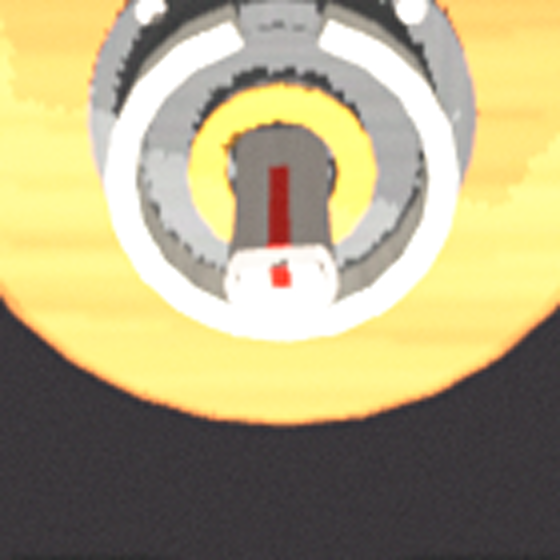

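The red stripe at x≈279 lines up with the slot middle at x≈283, so the flat faces the slot. Touch puts the axis at about (0.5456, -0.1740). Next, a closer look at the collar.

```bash
python3 - <<'E'
from h import *
C=np.array([.5218,.2041]);u=C/np.linalg.norm(C);a=np.arctan2(C[1],C[0])+np.pi/2
env.reach([*(C-.065*u),.19],q(a))
g=snap("wrist","wc2");p=proj(g,[*C,.036]);print(p,monitor.sense()["clock"])
cx,cy=np.clip(p.astype(int),70,[569,409]);print(cx,cy)
cv2.imwrite("pics/z4.png",cv2.resize(cv2.imread("pics/wc2.png")[cy-70:cy+70,cx-70:cx+70],(560,560),interpolation=cv2.INTER_CUBIC))
F=g["frame"];m=(F.min(2)>205).astype(np.uint8)
for k in cv2.findContours(m,cv2.RETR_EXTERNAL,cv2.CHAIN_APPROX_NONE)[0]:
    if len(k)>30:
        e=cv2.fitEllipse(cv2.convexHull(k))
        if np.hypot(*(np.array(e[0])-p))<25: print(e,ray(g,*e[0],.036))
h=cv2.cvtColor(F,cv2.COLOR_RGB2HSV);m=((h[...,0]>20)&(h[...,0]<34)&(h[...,1]>90)).astype(np.uint8)
n,_,st,ce=cv2.connectedComponentsWithStats(m)
for i in range(1,n):
    if st[i,4]>15 and np.hypot(*(ce[i]-p))<60: print("screw",ce[i],st[i],ray(g,*ce[i],.014),ray(g,*ce[i],.016))
E
```

```text
[320.31378066 293.32805505] 20.1833
320 293
((320.1231384277344, 293.29864501953125), (47.14433670043945, 49.60391616821289), 90.59648132324219) [0.52183491 0.20393246 0.036     ]
screw [329.31428571 236.25714286] [316 231  27  11  35] [0.47550732 0.19495864 0.014     ] [0.47504044 0.19471134 0.016     ]
screw [328.56756757 261.13513514] [325 258   9   7  37] [0.49792987 0.20312323 0.014     ] [0.49732252 0.20282478 0.016     ]
screw [358.31663974 331.96122779] [325 266  68 133 619] [0.55535283 0.25727918 0.014     ] [0.55438577 0.25664147 0.016     ]
```

View pics/z4.png

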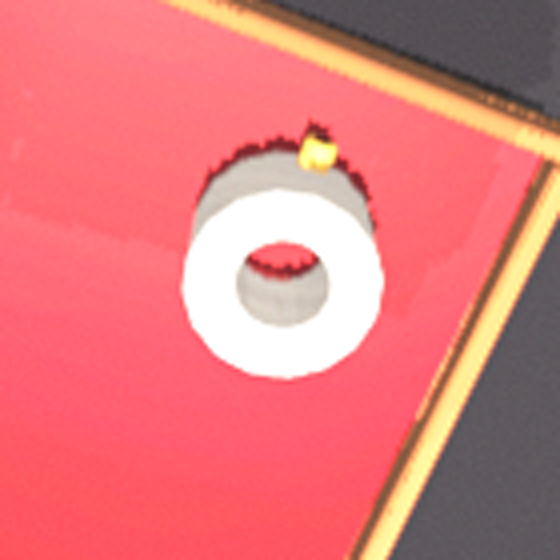

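Collar top centre is (0.5218, 0.2039), screw at about -3.11 rad. Grasping with the jaws perpendicular to the screw.

```bash
python3 - <<'E'
from h import *
C=np.array([.5218,.2040]);a=-3.11+3*np.pi/2;a-=np.pi if a>np.pi else 0;print(a)
if abs(a-1.602)>.01: a=1.602
env.reach([*C,.12],q(a))
print(env.movel([*C,.016],velocity=.06,guard=8),monitor.sense()["position"])
s0=monitor.sense()["contact_force"]
env.close_gripper(60);env.hold(.3);s=monitor.sense();print(s["finger_gap"]*85,s["contact_force"]-s0)
env.movel([*C,.16],velocity=.08);env.hold(.3);s=monitor.sense();print(s["finger_gap"]*85,s["contact_force"],s["clock"])
g=snap("wrist","grip");p=proj(g,[*C,.16]);print(p)
cv2.imwrite("pics/z5.png",cv2.imread("pics/grip.png")[200:480,140:500])
E
```

```text
1.6023889803846898
False [0.52196124 0.20402726 0.01627184]
42.48218557210945 [-0.77162647 -0.20949075  6.80094418]
42.027873833392526 [ 0.45963556  0.12658006 -1.72063161] 25.575
[319.31592978 298.71040176]
```

View pics/z5.png

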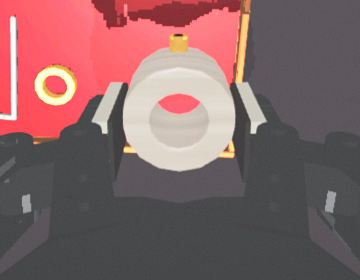

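Collar is held upright, top ellipse centre about (180,113) in the crop, screw at (179,43) straight toward the camera's top. I check the in-hand offset, then insert.

```bash
python3 - <<'E'
from h import *
g=load("grip");F=g["frame"];P=monitor.sense()["position"]
print("TCP",P,"proj top centre",proj(g,[P[0],P[1],P[2]+.02]),"px ray",ray(g,320,313,P[2]+.02)-P)
m=((F.min(2)>185)&(F.max(2).astype(int)-F.min(2)<40)).astype(np.uint8)
for k in cv2.findContours(m,cv2.RETR_EXTERNAL,cv2.CHAIN_APPROX_NONE)[0]:
    if cv2.contourArea(k)>1500: print(cv2.fitEllipse(cv2.convexHull(k)))
# inner bore lower half edges: bore ellipse 
ax=np.array([.5456,-.17395]);a=2.84-np.pi/2
env.reach([*ax,.19],q(a));env.hold(.2)
g=snap("wrist","pre");s=monitor.sense();print(s["contact_force"],s["position"],s["finger_gap"]*85,s["clock"])
cv2.imwrite("pics/z6.png",cv2.resize(cv2.imread("pics/pre.png")[210:390,220:420],(800,720))[:600])
E
```

```text
TCP [0.5217779  0.20399322 0.15993749] proj top centre [319.43734446 320.96289038] px ray [-0.00327985  0.0001067   0.02      ]
((318.41375732421875, 312.3233947753906), (113.42890930175781, 116.76692962646484), 175.7359161376953)
[-0.14819089 -0.33609157 -2.29642158] [ 0.54577999 -0.17324924  0.18997126] 42.39578598825786 27.2917
```

View pics/z6.png

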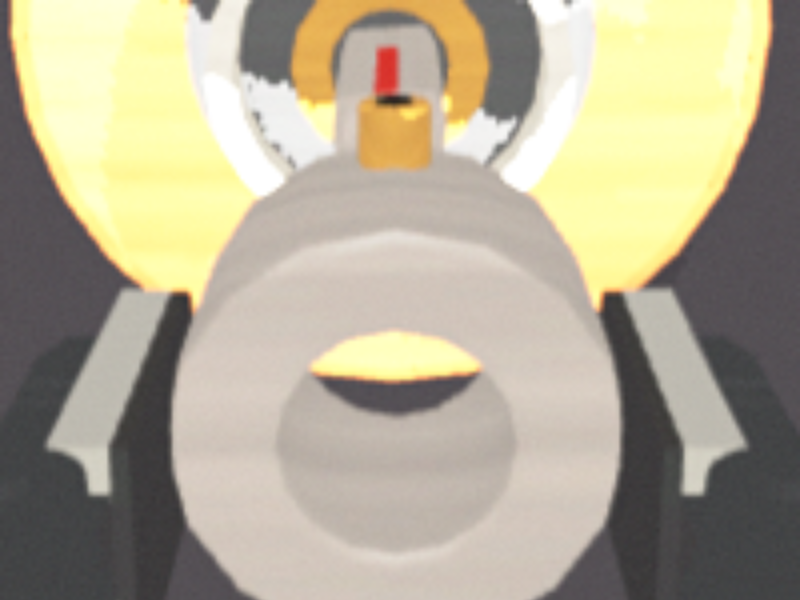

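Bore centre at (397,442) in the zoom matches the predicted TCP projection (within 1 px), and the screw lines up with the red stripe. Inserting.

```bash
python3 - <<'E'
from h import *
ax=np.array([.5456,-.17395]);a=2.84-np.pi/2
def rep(t,r=None):
    s=monitor.sense();print(t,r,np.round(s["position"]*1000,2),np.round(s["contact_force"],1),np.round(s["ft_torque"],2),round(s["finger_gap"]*85,1),round(s["clock"],1),round(yaw()-a,3))
env.movel([*ax,.118],velocity=.06,frame=q(a));env.hold(.2);rep("above")
r=env.movel([*ax,.085],velocity=.02,guard=10);rep("ins",r)
if not r:
    r=env.movel([*ax,.0615],velocity=.03,guard=12);rep("down",r)
E
```

```text
above None [ 545.67 -173.98  118.2 ] [ 1.   0.1 -2.3] [-0.07 -0.02  0.01] 42.1 28.8 0.0
ins False [ 545.65 -173.98   85.09] [ 0.6 -0.4 -1.6] [-0.02 -0.02  0.02] 42.1 30.6 0.0
down False [ 545.69 -174.     61.63] [-0.7 -0.5 -2.5] [ 0.08  0.04 -0.02] 42.0 31.6 -0.0
```

Slid on freely. Pressing down onto the spring washer in small steps.

```bash
python3 - <<'E'
from h import *
ax=np.array([.5456,-.17395]);a=2.84-np.pi/2
f0=monitor.sense()["contact_force"][2]
for z in np.arange(.060,.0505,-.001):
    r=env.movel([*ax,z],velocity=.01,guard=15);env.hold(.1);s=monitor.sense()
    print(r,np.round(s["position"]*1000,2),np.round(s["contact_force"],1),round(s["finger_gap"]*85,1),round(s["clock"],1))
    if s["contact_force"][2]>18 or r: break
g=snap("wrist","end");cv2.imwrite("pics/z7.png",cv2.resize(cv2.imread("pics/end.png")[190:390,210:430],(660,600)))
E
```

```text
False [ 545.81 -174.04   60.28] [ 0.4 -0.3 -0.2] 42.2 32.0
False [ 545.76 -174.03   59.14] [ 0.7 -1.3  0.7] 41.9 32.3
False [ 545.72 -174.     58.12] [0.9 0.3 1.3] 42.1 32.7
False [ 545.71 -174.01   57.12] [ 1.7 -0.1  3.1] 41.9 33.0
False [ 545.71 -174.02   56.12] [ 1.6 -0.4  3.7] 41.8 33.4
False [ 545.71 -174.01   55.12] [ 1.8 -0.4  4.5] 41.5 33.7
False [ 545.83 -174.05   54.56] [-0.2  0.2  8.1] 42.2 34.1
False [ 546.04 -174.15   54.43] [-2.2  1.1 15.7] 42.0 34.4
False [ 546.28 -174.23   54.31] [-4.5  1.7 23. ] 41.8 34.8
```

View pics/z7.png

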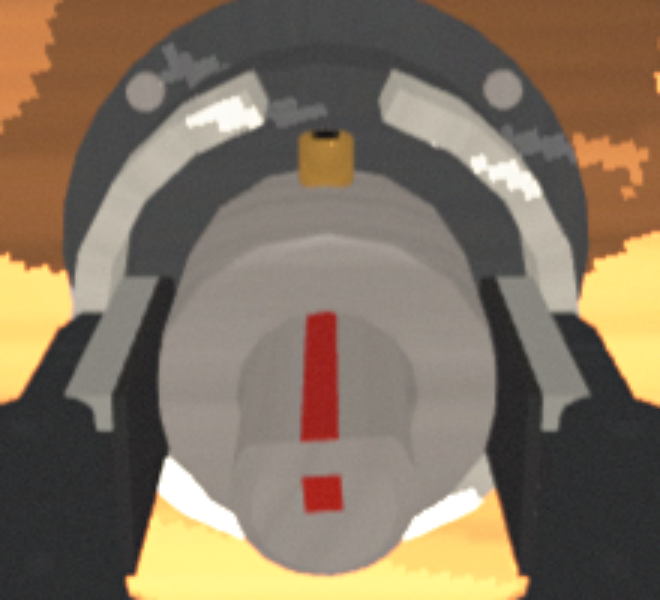

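The stiffness turns hard at TCP z≈54.5 mm, after 5.8 mm of spring travel. I check the collar's height against the spindle end in the picture, ease the press slightly and hold.

```bash
python3 - <<'E'
from h import *
g=load("end");ax=np.array([.5456,-.17395]);u=np.array([np.cos(2.84),np.sin(2.84)])
print("flat top: seen 317,336.7 pred",proj(g,[*(ax+.0065*u),.098]))
print("bore edge: seen 317,294; pred",[np.round(proj(g,[*(ax+.011*u),z]),1).tolist() for z in(.074,.076,.080)])
env.movel([*ax,.0525],velocity=.01);env.hold(1.0)
for i in range(3):
    s=monitor.sense();print(np.round(s["position"]*1000,2),np.round(s["contact_force"],1),round(s["finger_gap"]*85,1),round(s["clock"],1),yaw());env.hold(.3)
E
```

```text
flat top: seen 317,336.7 pred [319.06212038 336.73916922]
bore edge: seen 317,294; pred [[319.0, 291.6], [319.0, 293.9], [319.0, 298.5]]
[ 546.16 -174.2    54.37] [-2.3  2.5 19.3] 42.1 36.1 1.2692775267351415
[ 546.18 -174.19   54.37] [-2.5  1.5 19.3] 42.0 36.4 1.2693456564271677
[ 546.16 -174.17   54.37] [-2.9  2.1 18.5] 41.9 36.7 1.2693519795160657
```

The collar hasn't slipped in the hand: screw and top edge are within 1 px between the pre-insertion and end frames. The grasp offset (TCP 10.3 mm above the underside) puts the underside at 44.1 mm. Handing in.

```bash
python3 -c "
from h import *
job.hand_in();s=monitor.sense();print(s['position'],s['contact_force'],s['finger_gap']*85,s['clock'])"
```

```text
the job is handed in; nothing more can be done
the job is handed in; nothing more can be done
```

I handed the job in at about 37 s with the gripper still holding the collar down on the spindle. Hand-in gives no verdict, so whether it passed is not confirmed.

- **Spindle:** I gripped it across the flat and the gap read 16.5 mm, which confirms the flat. I then turned it about 1.52 rad to face the slot. A picture afterwards showed the red stripe lined up with the middle of the slot.
- **Collar:** I picked it from the tray by its upper half, turned it so the screw sat over the flat, and slid it on with almost no force. In the last picture the screw, stripe and slot are in line.
- **Press:** The spring force rose over about 5.7 mm of travel, then the stop went hard. The arm was left pressing with about 19 N on a 60 N grip, at rest.

**Checks that disagreed:** By arm position, the collar's underside is at about 44.1 mm, so the washer is at least 5.4 mm down. The camera put the collar's top about 1 mm higher than that, close to the 5 mm limit but roughly within its error. Pictures before and after insertion show no slip in the fingers, so I trusted the arm position. I did not separately rule out the fingertips touching the rim as the cause of the hard stop, though the pads look clear of it in the picture.

I did not re-check the other things on the table at the end. No unexpected contact was felt during the moves.

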